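# Go and no-go check of a cavity block bore

## Robot

A 6-joint arm with a two-finger parallel gripper is mounted at the origin on the work surface. World frame = base frame: x ahead of the robot, y to its left, z up, the work surface at z = 0. Lengths are in m, angles in degrees, forces in N, time in s.
With the tool pointing down it reaches from about 0.4 to 0.825 m from the base axis. Payload 7 kg.
Tool frame: the origin (TCP) lies between the finger pads; the fingertips stand 25 mm ahead of it and the grasp point (between the pads) lies 6 mm ahead of it; z points along the fingers, y is the line along which they close (so a half turn about z gives the same grasp; the last joint's range is limited). The gripper opens to 88 mm and grips with 3 to 60 N. Pads are 19 mm wide; open, the fingers measure 130 mm over their backs; the gripper's body (78 mm by 193 mm) begins 47 mm behind the grasp point.
Start: joints at [91.45, 20.546, 0.682, 0, -70.136, -16.507], TCP at [0.175, 0.652, 0.252] pointing down, gripper open.
Joint ranges: [-176.03, 176.03], [-82.01, 121.73], [-58.28, 71.71], [-173.87, 95.51], [-174.79, -0.11], [-173.66, 173.66]. Speed limits (degrees/s): [136.94, 136.94, 172.46, 180, 180, 180].

## Interface

Orientations are given as [roll, pitch, yaw] about the fixed x, y, z axes, in that order (R = Rz(yaw) Ry(pitch) Rx(roll)).
In Python, from plant import ctrl gives the robot as it stands.
- The arm moves only by the shell command python3 drive.py 'ROWS'. ROWS is a JSON list of rows, 1 to 8 of them, each of 5 numbers: dx, dy, dz in m, then a turn about the tool's z in degrees, then the finger opening in m; each row is the pose to reach, as a shift and turn from the pose commanded when the command began, along the tool's axes at that moment; what a row does not reach only later rows make up. A row lasts 1/8 s, in which the tool goes at most 0.0625 m and 10.7 degrees, less where a joint would pass 70% of its speed; a pose out of reach is approached as far as the arm can. The fingers move at their own pace and stop on an object; the grip force is fixed at half the most. Time passes only in rows, so rows that do not move let the fingers close. It prints the time, the measured TCP pose, the force, the opening and the grip force at its end.
- ctrl.get_obs(): the state, without advancing time (a new reading comes with each control period).
- ctrl.snapshot(name): name is "side" or "top" or "wrist"; returns a dict with "frame" (384x512x3 uint8, red, green, blue), "z_map" (384x512 float32, m along the optical axis (not along the pixel's ray), 0 where there is no reading), "fovy" (degrees; the focal length in pixels is half the picture's height over the tangent of half this angle, whatever the lens; pixels are square), "cx", "cy" (the principal point, pixels), "R" (3x3) and "t" (3): a world point X has camera coordinates R X + t; the wrist camera has in their place "T_tool_cam" (4x4, takes a point from camera to tool coordinates, whose origin is the TCP and whose axes are the flange's). Camera axes: x right, y down, z forward; pixel columns grow to the right and rows downward; lengths in m; the calibration is good to about 2 mm. A picture is of the moment at which its call begins: read the wrist's pose just before it.
- ctrl.close_job(): hands the job in; it is judged then, once.
The state is a dict: "clock": time; "joint_pos": joint angles; "qvel": joint speeds; "tau": joint torques, N m; "tool_pos": TCP position; "orientation": TCP orientation; "force": force on the tool from outside, world axes, zero at the start; "moment": the same for the moment, N m; "opening": finger opening in m; "gripper_force": force on a finger pad.
Only numpy, scipy, OpenCV 4.12 (cv2) and the standard library are available. Lean on these libraries where they do the work, as an engineer would, in place of code of your own. Each camera call takes 0.05 s, during which the arm holds its last target. There are 200 camera calls.

## Task

Check the bore in the side of the clamped cavity block with the double-ended plug gauge from the rubber mat: push its long go end squarely into the bore until the handle's shoulder is home against the block and leave it there a moment, then draw it out, turn the gauge end for end and press the short, thicker no-go end squarely and centrally against the same bore mouth with a gentle steady push of about 10 newtons for about a second, so that it is plainly refused. Never force or drop the gauge; finally lay it flat on the rubber mat again and let go, leaving the stone holder, the paste jar and the orange bin as they were.

Things in the scene. Friction and masses are not known exactly. Their poses are not given: they have to be found in the camera images.
- block: Fixed dull steel block, 80 (x) x 100 (y) mm, top 90 mm above the bench, on the 12 mm green base of a low vice (x -70 to +40, y +-100 mm) between two aluminium soft jaws (68 mm high); vice screw and handle reach y -148 mm. Origin: bench level, under the block's centre. x points level out of the face with the bore, z up. Nothing of the vice stands in front of that face.
- bore_mouth (a point): Centre of the mouth of the bore, in the block's +x face, 40 mm from the block's centre and 60 mm above the bench. The bore is horizontal, 30 mm in diameter, blind, 56 mm deep, with a 1 mm chamfer. Axes as the block's: x points out of the bore along its axis, z up.
- gauge: Loose plug gauge, 148 mm, about 0.42 kg, flat on the mat, either way round. Square aluminium handle 36 x 36 x 80; at +x the go end, 28 dia x 42 long, 2 chamfer, straight out of the handle, whose end face is the shoulder; at -x a neck 20 dia x 10, then the no-go disc 34 dia x 16. Origin: handle's centre, 22 mm above the bench; x to the go end. A 60 to 100 N grip across mid-handle holds it firmly.
- go_tip (a point): Centre of the end face of the go end, 82 mm from the gauge's origin along its +x. Fully home, it is 42 mm inside the bore mouth.
- nogo_tip (a point): Centre of the end face of the no-go end, 66 mm from the gauge's origin along its -x.
- mat: Fixed black rubber mat, 200 (x) x 180 (y) x 4 mm thick. Origin: centre of its underside, at bench level.
- stone_holder: Bystander: loose bakelite holder with a polishing stone, 160 mm long (x), 28 mm wide, 22 mm high. Origin on its underside. Leave it alone.
- paste_jar: Bystander: loose white jar with black cap, 48 mm diameter, 55 mm high. Origin: centre of its underside. Leave it alone.
- bin_rim (a point): Bystander: middle of the near (-x) rim of a small orange plastic tilting bin, 90 x 160 x 120 mm, hung on pivots beyond the bench's edge at x = 0.78 m, rim about 40 mm above the bench. Leave it alone.

How it is judged (in metres and radians):
On the way, in this order (a step that is already met when the one before it is completed fails the run):
1. the go end is fully home in the bore: its tip at least 40 mm inside the mouth, within 3 mm of the bore axis and 0.06 rad of its direction, for 0.2 s (x of go_tip in the frame of bore_mouth between -0.045 and -0.04 m and y of go_tip in the frame of bore_mouth between -0.003 and 0.003 m and z of go_tip in the frame of bore_mouth between -0.003 and 0.003 m and angle between the x axis of gauge and the x axis of bore_mouth, either way round below 0.06 rad), for 0.2 s.
2. the no-go end is pressed on the bore mouth with 3 to 30 N, its face within 3 mm of the mouth plane and 4 mm of the bore axis, within 0.08 rad of square, for 0.3 s (x of nogo_tip in the frame of bore_mouth between -0.003 and 0.003 m and y of nogo_tip in the frame of bore_mouth between -0.004 and 0.004 m and z of nogo_tip in the frame of bore_mouth between -0.004 and 0.004 m and angle between the x axis of gauge and the x axis of bore_mouth, either way round below 0.08 rad and contact force between gauge and block between 3 and 30 N), for 0.3 s.
At the end, for the whole second after the job is handed in: The gauge lies flat and still on the rubber mat (handle centre within 90 mm in x and 80 mm in y of the mat's centre, 15 to 29 mm above the mat's underside, axis within 0.1 rad of level), released (x of gauge in the frame of mat between -0.09 and 0.09 m and y of gauge in the frame of mat between -0.08 and 0.08 m and z of gauge in the frame of mat between 0.015 and 0.029 m and angle between gauge's own x axis and vertical between 1.47 and 1.67 rad and linear speed of gauge below 0.02 m/s and angular speed of gauge below 0.2 rad/s); the robot touches nothing.
It fails at once if the gauge is forced against the block (over 45 N) (contact force between gauge and block above 45 N).
It fails at once if the gauge is dropped: touched by nothing with its handle centre more than 40 mm above the bench (contact force between gauge and anything else below 0.02 N and height (world z) of gauge above 0.04 m).
It fails at once if the stone holder is moved over 15 mm (distance of stone_holder from where it was at the start of the episode above 0.015 m).
It fails at once if the paste jar is moved over 15 mm (distance of paste_jar from where it was at the start of the episode above 0.015 m).
It fails at once if the orange bin is tilted, its rim moved over 15 mm (distance of bin_rim from where it was at the start of the episode above 0.015 m).
It also fails if it takes over 72 s, if anything falls off the work surface, if the arm or the gripper's body presses on something with over 40 N, if the wrist force passes 120 N, or if a joint passes its speed limit or range.

## Working session

There is one attempt and no reset: what is moved stays moved. The work goes in short steps, Python scripts to look and compute and a shell command to move; the robot and the scene stay as the last step left them, time stands still between calls to the robot, and variables do not carry over. Pictures are saved under pics/ and viewed, at most 11 in all, crops included, and the job is handed in when it is done.

```bash
ls; mkdir -p pics; cat > h.py <<'E'
import numpy as np, cv2
from plant import ctrl
from scipy.spatial.transform import Rotation as Ro
def tool():
    o=ctrl.get_obs(); return Ro.from_euler('xyz',o['orientation'],degrees=True).as_matrix(),np.array(o['tool_pos'])
def snap(n):
    Rt,pt=tool(); s=ctrl.snapshot(n)
    f=192/np.tan(np.radians(s['fovy'])/2)
    if n=='wrist':
        T=np.array(s['T_tool_cam']); Rc=Rt@T[:3,:3]; c=Rt@T[:3,3]+pt
    else:
        Rc=np.array(s['R']).T; c=-Rc@np.array(s['t'])
    s.update(f=f,Rc=Rc,c=c); return s
def rays(s,uv):
    uv=np.atleast_2d(uv).astype(float)
    return np.c_[(uv[:,0]-s['cx'])/s['f'],(uv[:,1]-s['cy'])/s['f'],np.ones(len(uv))]@s['Rc'].T
def plane(s,uv,z):
    d=rays(s,uv); return s['c']+d*((z-s['c'][2])/d[:,2])[:,None]
def cloud(s):
    v,u=np.mgrid[:384,:512]; d=rays(s,np.c_[u.ravel(),v.ravel()])
    P=s['c']+d*s['z_map'].ravel()[:,None]; P[s['z_map'].ravel()==0]=np.nan
    return P.reshape(384,512,3)
def save(s,n): cv2.imwrite('pics/'+n,s['frame'][:,:,::-1])
E
python3 - <<'E'
from h import *
print(ctrl.get_obs())
for n in('top','side','wrist'):
    s=snap(n); np.save(n+'.npy',s,allow_pickle=True); save(s,n+'.png'); print(n,s['fovy'],s['cx'],s['cy'],s['c'],s['Rc'].round(3).tolist(),[k for k in s])
a=np.hstack([cv2.imread('pics/top.png'),cv2.imread('pics/side.png')])
E
```

```text
drive.py
pics
plant.py
{'clock': 0.0, 'joint_pos': array([ 9.14485415e+01,  2.05909111e+01,  6.31457272e-01, -2.09935591e-02,
       -7.01346317e+01, -1.65071216e+01]), 'qvel': array([-0.00597786, -0.14928645, -0.06160387,  0.11061156,  0.07054752,
        0.03209666]), 'tau': array([-1.32245674e-03, -5.82712162e+01,  2.93047374e+01,  6.99739158e+00,
        7.02534409e-03, -1.61906514e-04]), 'tool_pos': array([0.17526834, 0.65136728, 0.25060822]), 'orientation': array([ 1.79904184e+02, -7.81398789e-03, -1.50657236e+01]), 'force': array([ 0.00954134, -0.80351336, -0.03209906]), 'moment': array([-0.02797469,  0.01551302, -0.01495163]), 'gripper_force': 0.0, 'opening': 0.08770144377325931}
top 56.238970035560854 258.25979393211685 185.14933352314208 [0.48302897 0.02195749 0.83235935] [[-0.0, -0.989, 0.146], [-1.0, -0.0, -0.005], [0.005, -0.146, -0.989]] ['frame', 'z_map', 'fovy', 'cx', 'cy', 'R', 't', 'f', 'Rc', 'c']
side 48.396215824847175 251.74060788288344 193.7833630162228 [0.32768445 0.88130845 0.61891719] [[-0.959, -0.137, 0.247], [-0.283, 0.506, -0.815], [-0.014, -0.851, -0.524]] ['frame', 'z_map', 'fovy', 'cx', 'cy', 'R', 't', 'f', 'Rc', 'c']
wrist 71.51805801037793 254.56298836728513 192.15701877682417 [0.25658624 0.6308617  0.38374858] [[-0.259, -0.919, -0.298], [-0.966, 0.247, 0.079], [0.001, 0.308, -0.951]] ['frame', 'z_map', 'fovy', 'cx', 'cy', 'T_tool_cam', 'f', 'Rc', 'c']
```
View pics/top.png

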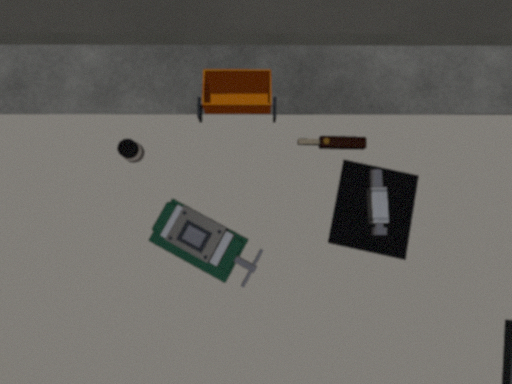

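View pics/side.png

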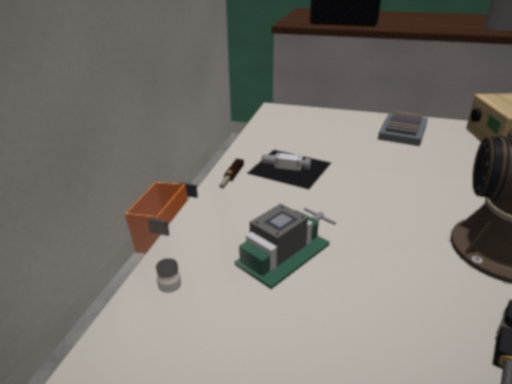

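The top view shows the block on its green vice at about (198,238), with the screw towards lower right, so the bore faces up and to the right, away from the robot. The mat is at (374,209), and the gauge on it has its go end up at (376,172) and its no-go end at (380,230). The side view agrees: vice (280,240), mat (290,167), jar (168,275), bin (158,215).

```bash
cat > m.py <<'E'
from h import *
s=np.load('top.npy',allow_pickle=True).item(); im=s['frame'].astype(int); P=cloud(s)
hsv=cv2.cvtColor(s['frame'],cv2.COLOR_RGB2HSV)
print('depth z bench',np.nanmedian(P[300:340,100:300,2]))
def big(m):
    c,_=cv2.findContours(m.astype(np.uint8),0,2); return max(c,key=cv2.contourArea)
def box(n,m,z,off=(0,0)):
    c=big(m); r=cv2.minAreaRect(c); b=cv2.boxPoints(r)+np.array(off); Q=plane(s,b,z)[:,:2]
    e=Q[1]-Q[0],Q[2]-Q[1]; 
    print(n,'px',r[0],'ctr',Q.mean(0).round(4),'sizes',[round(float(np.linalg.norm(v)),4) for v in e],'ang',[round(float(np.degrees(np.arctan2(v[1],v[0]))),1) for v in e]); return c
g=(hsv[...,0]>60)&(hsv[...,0]<95)&(hsv[...,1]>90); g[:150]=0
box('green',g,0.012)
roi=np.zeros((384,512),bool); roi[150:270,320:430]=1
box('mat',roi&(im.max(2)<60)|(roi&0).astype(bool),0.004)
r2=np.zeros((384,512),bool); r2[165:240,362:394]=1
c=box('gauge all',r2&(im.max(2)>60),0.022)
c=box('handle',r2&(im.max(2)>130),0.04)
print('handle z',np.nanmedian(P[195:215,374:384,2]), 'mat z', np.nanmedian(P[230:245,340:360,2]),'block top z',np.nanmedian(P[[222,226,250,252],[190,215,185,195],2]))
# block top by depth
t=(P[...,2]>0.08)&(P[...,2]<0.1); t[:190]=0; t[290:]=0; t[:,:140]=0; t[:,260:]=0
box('blocktop',t,0.09)
t=(P[...,2]>0.06)&(P[...,2]<0.1); t[:190]=0; t[290:]=0; t[:,:140]=0; t[:,260:]=0
box('block+jaws',t,0.08)
E
python3 m.py
```

```text
depth z bench -0.00018168422653769278
green px (196.75404357910156, 239.42431640625) ctr [0.4808 0.1572] sizes [0.1049, 0.202] ang [-26.6, -118.1]
mat px (373.9190673828125, 209.17506408691406) ctr [ 0.5508 -0.2496] sizes [0.2009, 0.1826] ang [-12.5, -101.0]
gauge all px (379.2198791503906, 201.51751708984375) ctr [ 0.566  -0.2564] sizes [0.0403, 0.1491] ang [-86.3, -179.5]
handle px (382.25, 211.75) ctr [ 0.5405 -0.2558] sizes [0.0112, 0.0092] ang [-46.4, -136.5]
handle z 0.03920093854402773 mat z 0.003263712251746931 block top z 0.08977405943013839
blocktop px (195.57962036132812, 233.77069091796875) ctr [0.4921 0.1466] sizes [0.0806, 0.1021] ang [-27.2, -118.3]
block+jaws px (196.88723754882812, 234.43893432617188) ctr [0.491  0.1457] sizes [0.0821, 0.1364] ang [-26.9, -118.1]
```

```bash
cat >> h.py <<'E'
def go(x,y,z,yaw):
    "delta in present tool axes to reach world pose; yaw of tool x (tool down)"
    R,p=tool(); d=R.T@(np.array([x,y,z])-p); th=np.degrees(np.arctan2(R[1,0],R[0,0]))
    print('tool delta',d.round(4),'turn raw',round(th-yaw,2),'dist rows',round(np.linalg.norm(d)/.0625,1),'tilt',(R.T@[0,0,-1]).round(4)[:2])
E
python3 -c "
from h import *
go(.598,.091,.25,-27)"
```

```text
tool delta [0.5538 0.4314 0.0015] turn raw 11.94 dist rows 11.2 tilt [-0.0002 -0.0013]
```

```bash
python3 drive.py '[[0.277,0.216,0,6,0.088],[0.277,0.216,0,6,0.088],[0.277,0.216,0,6,0.088],[0.277,0.216,0,6,0.088],[0.277,0.216,0,6,0.088],[0.277,0.216,0,6,0.088],[0.277,0.216,0,6,0.088]]'; python3 -c "
from h import *
go(.598,.091,.25,-27)"
```

```text
clock: 1.02
tool_pos: [0.3879, 0.3691, 0.2517]
orientation: [180.0, 0.0, -21.2]
force: [0.0, 0.6, -0.2]
opening: 0.0879
gripper_force: 0.0
tool delta [0.2966 0.183  0.0017] turn raw 5.76 dist rows 5.6 tilt [ 0.     -0.0001]
```

```bash
python3 drive.py '[[0.297,0.183,0,6,0.088],[0.297,0.183,0,6,0.088],[0.297,0.183,0,6,0.088],[0.297,0.183,0,6,0.088],[0.297,0.183,0,6,0.088],[0.297,0.183,0,6,0.088],[0.297,0.183,0,6,0.088],[0.297,0.183,0,6,0.088]]'; python3 -c "
from h import *
s=snap('wrist'); np.save('w1.npy',s,allow_pickle=True); save(s,'w1.png'); print(tool()[1],ctrl.get_obs()['joint_pos'].round(1),s['c'])
go(.56,-.256,.2,0)"
```

```text
clock: 2.02
tool_pos: [0.5979, 0.0944, 0.2511]
orientation: [180.0, 0.0, -27.1]
force: [-0.7, 0.1, 1.3]
opening: 0.0876
gripper_force: 0.0
[0.59778002 0.09470895 0.25138077] [ 27.5  14.1  -8.5  -0.  -67.4  35.5] [0.67299556 0.05720666 0.38405539]
tool delta [0.1256 0.3296 0.0514] turn raw -27.01 dist rows 5.7 tilt [ 0.0003 -0.0001]
```

View pics/w1.png

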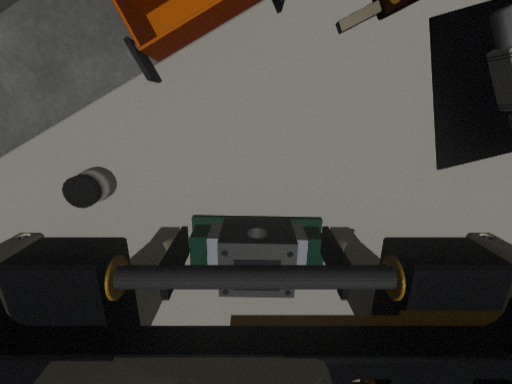

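The wrist view shows the bored face from above with the bore mouth at about (258,233), between the open fingers. The block's top edge runs below it at about row 243, and the mat and gauge are at the right. I'll enlarge that part.

```bash
python3 -c "
import cv2
a=cv2.imread('pics/w1.png')[208:304,188:328]; cv2.imwrite('pics/w1c.png',cv2.resize(cv2.convertScaleAbs(a,alpha=1.8,beta=20),None,fx=5.7,fy=5.7,interpolation=cv2.INTER_CUBIC))"
```

```text
(no output)
```

View pics/w1c.png

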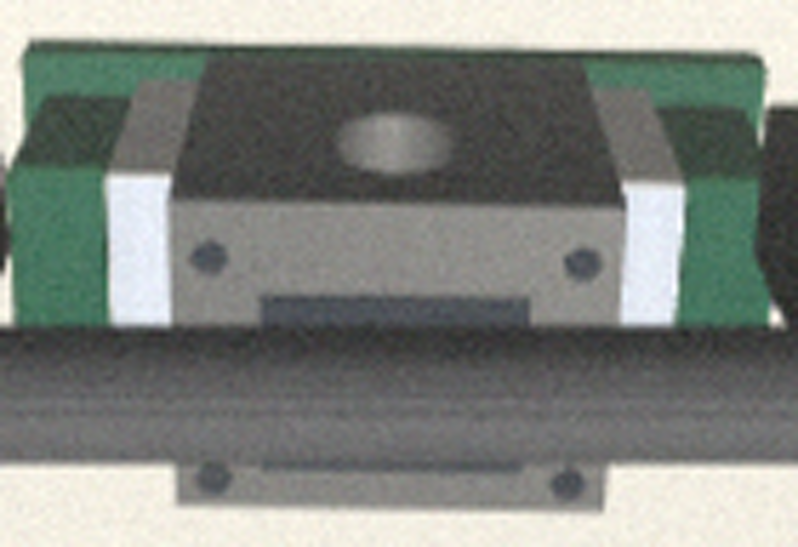

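In the enlargement the top front edge runs from crop (169,199) to (626,207), and the rear edge lies near row 507. The bore ellipse is centred at crop (397,143), which is about (257.6,233.1) in the full picture. Next I'll fit these precisely and go on to the gauge.

```bash
cat > blk.py <<'E'
from h import *
s=np.load('w1.npy',allow_pickle=True).item()
g=cv2.GaussianBlur(cv2.cvtColor(s['frame'],cv2.COLOR_RGB2GRAY).astype(float),(0,0),.8)
def edge(cols,r0,r1,vert=True):
    G=g if vert else g.T; D=np.gradient(G,axis=0); pts=[]
    for c in cols:
        d=D[r0:r1,c]; d=np.abs(d); k=d.argmax(); 
        if 0<k<len(d)-1:
            o=.5*(d[k-1]-d[k+1])/(d[k-1]-2*d[k]+d[k+1]); pts.append((c,r0+k+o))
    pts=np.array(pts)
    p=np.polyfit(pts[:,0],pts[:,1],1)
    for _ in range(3):
        r=np.abs(np.polyval(p,pts[:,0])-pts[:,1]); q=pts[r<max(.3,1.5*np.median(r))]; p=np.polyfit(q[:,0],q[:,1],1)
    a=np.array([[cols[0],np.polyval(p,cols[0])],[cols[-1],np.polyval(p,cols[-1])]])
    return a if vert else a[:,::-1]
def line(a,z):
    Q=plane(s,a,z)[:,:2]; d=Q[1]-Q[0]; d/=np.linalg.norm(d); return Q[0],d
F=line(edge(range(224,290),239,248),.09); B=line(edge(range(224,290),292,301),.09)
L=line(edge(range(247,262),213,223,False),.09); Rr=line(edge(range(248,262),292,301,False),.09)
for n,l in zip('FBLR',(F,B,L,Rr)): print(n,l[0].round(4),round(float(np.degrees(np.arctan2(l[1][1],l[1][0]))),2))
yaw=-27.3
d=(F[1]-B[1]*0); a=np.degrees(np.arctan2(F[1][1],F[1][0])); b=np.degrees(np.arctan2(B[1][1],B[1][0]))
for yaw in ((a+90+180)%360-180,(b+90+180)%360-180):
    x=np.array([np.cos(np.radians(yaw)),np.sin(np.radians(yaw))]); y=np.array([-x[1],x[0]])
    mid=lambda l,o:None
    fx=F[0]@x+0; fs=(np.array([l[0]+l[1]*.0 for l in(F,B)])@x)
    # evaluate F,B at middle, L,R at own mid
    Fm=plane(s,edge(range(224,290),239,248).mean(0),.09)[0,:2]; Bm=plane(s,edge(range(224,290),292,301).mean(0),.09)[0,:2]
    Lm=plane(s,edge(range(247,262),213,223,False).mean(0),.09)[0,:2]; Rm=plane(s,edge(range(248,262),292,301,False).mean(0),.09)[0,:2]
    print('yaw',yaw,'depth',Fm@x-Bm@x,'width',Lm@y-Rm@y)
    cy=(Lm@y+Rm@y)/2; mouth=x*(Fm@x)+y*cy; print('mouth from top edges',mouth, 'center(front/back mean)',x*(Fm@x+Bm@x)/2+y*cy)
    # bore: ray with face plane
    roi=np.zeros(g.shape,bool); roi[224:241,244:272]=1
    m=(roi&(g>np.median(g[226:242,230:243])+14)).astype(np.uint8)
    c=max(cv2.findContours(m,0,1)[0],key=cv2.contourArea); c=cv2.convexHull(c); e=cv2.fitEllipse(c); print('ellipse',e)
    r=rays(s,e[0])[0]; t=(Fm@x-s['c'][:2]@x)/(r[:2]@x); p=s['c']+r*t; print('bore on face',p, 'lateral vs block',p[:2]@y-cy)
P=cloud(s); print('top z depth',np.nanmedian(P[248:258,240:280,2]))
E
python3 blk.py
```

```text
F [0.5467 0.164 ] -118.17
B [0.4767 0.2029] -117.94
L [0.5454 0.1748] 152.13
R [0.4986 0.0863] 151.8
yaw -28.169018077612066 depth 0.07989658101520353 width 0.10001854070920979
mouth from top edges [0.52725633 0.12768505] center(front/back mean) [0.49203956 0.14654361]
ellipse ((256.6163635253906, 232.6650390625), (10.951022148132324, 17.92864418029785), 91.1595687866211)
bore on face [0.5275603  0.12825269 0.06119761] lateral vs block 0.000643903296883519
yaw -27.936683190123574 depth 0.07990306382060841 width 0.10002279756646976
mouth from top edges [0.52728937 0.12773866] center(front/back mean) [0.49199355 0.14645577]
ellipse ((256.6163635253906, 232.6650390625), (10.951022148132324, 17.92864418029785), 91.1595687866211)
bore on face [0.52756161 0.12825205 0.06120053] lateral vs block 0.0005811075258048692
top z depth 0.08990058242765414
```

```bash
python3 drive.py '[[0.126,0.33,0.05,-27,0.088],[0.126,0.33,0.05,-27,0.088],[0.126,0.33,0.05,-27,0.088],[0.126,0.33,0.05,-27,0.088],[0.126,0.33,0.05,-27,0.088],[0.126,0.33,0.05,-27,0.088],[0.126,0.33,0.05,-27,0.088],[0.126,0.33,0.05,-27,0.088]]'; python3 -c "
from h import *
s=snap('wrist'); np.save('w2.npy',s,allow_pickle=True); save(s,'w2.png'); print(tool()[1],ctrl.get_obs()['joint_pos'].round(1),s['c'])"
```

```text
clock: 3.08
tool_pos: [0.5605, -0.2564, 0.2018]
orientation: [-180.0, -0.0, -0.0]
force: [0.1, -0.1, 0.3]
opening: 0.0876
gripper_force: 0.0
[ 0.56071254 -0.25604913  0.20193281] [ -6.4  17.1 -11.1  -0.  -61.8  96.5] [ 0.64464189 -0.2553495   0.33479817]
```

View pics/w2.png

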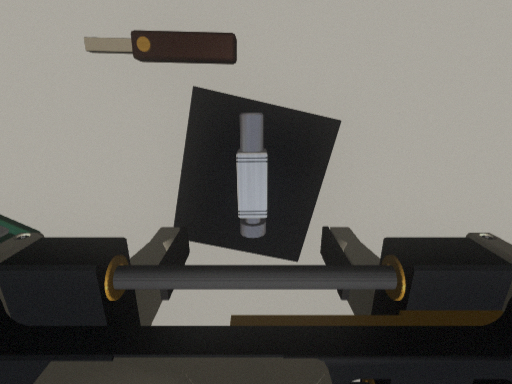

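The wrist view shows the gauge nearly along world x. The go end is at (252,115–150), the handle at (237–267, 150–217) and the no-go disc at (253,228). The stone holder at (160,45) is well clear.

```bash
cat > gg.py <<'E'
from h import *
s=np.load('w2.npy',allow_pickle=True).item()
g=cv2.GaussianBlur(cv2.cvtColor(s['frame'],cv2.COLOR_RGB2GRAY).astype(float),(0,0),.8)
P=cloud(s); print('handle z',np.nanmedian(P[165:205,245:260,2]),'mat z',np.nanmedian(P[180:210,195:225,2]))
def edge(r,c0,c1,T=False):
    G=g.T if T else g; D=np.abs(np.gradient(G,axis=1)); out=[]
    for i in r:
        d=D[i,c0:c1]; k=d.argmax()
        if 0<k<len(d)-1: out.append((c0+k+.5*(d[k-1]-d[k+1])/(d[k-1]-2*d[k]+d[k+1]),i))
    out=np.array(out); out=out[np.abs(out[:,0]-np.median(out[:,0]))<2]
    return out[:,::-1] if T else out
zt=.040
for n,r,cl,cr,z in(('handle',range(164,206),(231,243),(261,274),zt),('go',range(122,146),(234,246),(258,270),.022)):
    L=plane(s,edge(r,*cl),z); R=plane(s,edge(r,*cr),z)
    for q in(L,R):
        p=np.polyfit(q[:,0],q[:,1],1); print(n,'ang',np.degrees(np.arctan(p[0])),'y at .56',np.polyval(p,.56))
E_=edge(range(244,262),144,156,True); F_=edge(range(244,262),212,222,True)
a=plane(s,E_,zt)[:,0]; b=plane(s,F_,zt)[:,0]; print('ends x',np.median(a),np.median(b),'mid',(np.median(a)+np.median(b))/2)
t=edge(range(246,259),108,119,True); u=edge(range(246,259),230,242,True); print('go tip x',np.median(plane(s,t,.022)[:,0]),'nogo',np.median(plane(s,u,.022)[:,0]))
top=np.load('top.npy',allow_pickle=True).item()
# second view: triangulate handle bright centroid
def cen(s,x0,x1,y0,y1,th):
    h=s['frame'][y0:y1,x0:x1].max(2); m=(h>th); v,uu=np.nonzero(m); return [uu.mean()+x0,v.mean()+y0]
ca=cen(s,232,274,150,218,110); cb=cen(top,362,394,182,224,110); d1=rays(s,ca)[0]; d2=rays(top,cb)[0]
A=np.c_[d1,-d2]; k=np.linalg.lstsq(A,top['c']-s['c'],rcond=None)[0]; print('px',ca,cb,'tri',s['c']+d1*k[0],top['c']+d2*k[1])
E
python3 gg.py
```

```text
handle z 0.03993346119474067 mat z 0.0039682856006866
handle ang 0.6509783613502941 y at .56 -0.23465495601177155
handle ang 0.6009620265640264 y at .56 -0.269495437316254
go ang -1.066343943212868 y at .56 -0.23750230423816973
go ang 0.05425680862519774 y at .56 -0.26460065540175876
ends x 0.5951422959701533 0.5168407282521355 mid 0.5559915121111444
go tip x 0.6375900465456197 nogo 0.4815708085106537
px [np.float64(251.68179419525066), np.float64(184.92084432717678)] [np.float64(379.49285714285713), np.float64(206.1690476190476)] tri [ 0.55516472 -0.25189624  0.03023933] [ 0.55366391 -0.25351102  0.03066194]
```

```bash
python3 -c "
from h import *
go(.556,-.2521,.033,0.5)"
```

```text
tool delta [-0.0048 -0.0039  0.1689] turn raw -0.47 dist rows 2.7 tilt [-0.0006  0.    ]
```

```bash
python3 drive.py '[[-0.005,-0.004,0.05,-0.5,0.088],[-0.005,-0.004,0.1,-0.5,0.088],[-0.005,-0.004,0.145,-0.5,0.088],[-0.005,-0.004,0.163,-0.5,0.088],[-0.005,-0.004,0.168,-0.5,0.088],[-0.005,-0.004,0.168,-0.5,0.088]]'; python3 -c "
from h import *
go(.556,-.2521,.033,0.5)"
```

```text
clock: 3.88
tool_pos: [0.5564, -0.2532, 0.0349]
orientation: [180.0, -0.1, 0.5]
force: [0.1, -0.5, 0.2]
opening: 0.0875
gripper_force: 0.0
tool delta [-0.0004 -0.0011  0.0019] turn raw -0.0 dist rows 0.0 tilt [-0.0019 -0.0005]
```

```bash
python3 drive.py '[[0,-0.001,0.001,0,0.088],[0,-0.001,0.001,0,0.03],[0,-0.001,0.001,0,0.03],[0,-0.001,0.001,0,0.03],[0,-0.001,0.001,0,0.03],[0,-0.001,0.001,0,0.03]]'; python3 drive.py '[[0,0,0,0,0.03],[0,0,0,0,0.03],[0,0,0,0,0.03],[0,0,0,0,0.03]]';python3 -c "
from h import *
print(tool()[1],ctrl.get_obs()['orientation'],ctrl.get_obs()['force'])"
```

```text
clock: 4.62
tool_pos: [0.5552, -0.2525, 0.0325]
orientation: [180.0, 0.0, 0.4]
force: [0.4, -0.3, -0.1]
opening: 0.0431
gripper_force: 0.0
clock: 5.12
tool_pos: [0.5552, -0.2525, 0.0325]
orientation: [180.0, 0.0, 0.4]
force: [-0.4, -3.0, -0.4]
opening: 0.0357
gripper_force: 30.0
[ 0.55521503 -0.25250757  0.03252446] [1.79996594e+02 4.16213040e-03 4.41040976e-01] [-0.43269624 -2.95076891 -0.39659409]
```

```bash
python3 drive.py '[[0,0,-0.005,0,0.03],[0,0,-0.02,0,0.03],[0,0,-0.05,0,0.03],[0,0,-0.09,0,0.03],[0,0,-0.12,0,0.03],[0,0,-0.13,0,0.03],[0,0,-0.13,0,0.03]]'; python3 -c "
from h import *
s=snap('wrist'); np.save('w3.npy',s,allow_pickle=True); save(s,'w3.png');print(ctrl.get_obs()['force'])
go(.627,.075,.16,-28)"
```

```text
clock: 6.0
tool_pos: [0.5552, -0.2522, 0.163]
orientation: [-180.0, -0.1, 0.4]
force: [-0.5, 0.3, -4.2]
opening: 0.0357
gripper_force: 30.0
[-0.5229701   0.61087977 -4.50082682]
tool delta [ 0.0748 -0.3266  0.0019] turn raw 28.43 dist rows 5.4 tilt [0.001  0.0006]
```

View pics/w3.png

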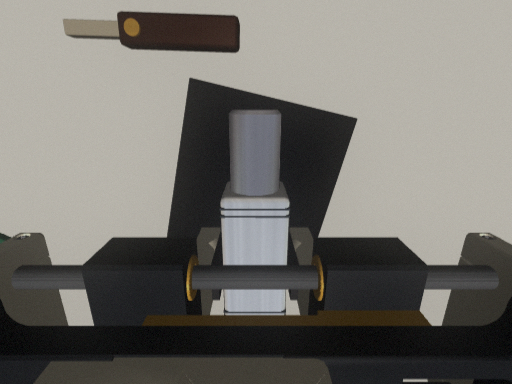

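The gauge is held straight between the fingers, with the go end at (230–280, 110–192). I'll measure its pose in the tool frame.

```bash
cat > hold.py <<'E'
from h import *
import sys
s=np.load(sys.argv[1],allow_pickle=True).item()
g=cv2.GaussianBlur(cv2.cvtColor(s['frame'],cv2.COLOR_RGB2GRAY).astype(float),(0,0),1)
T=np.array(s['T_tool_cam']); 
def tplane(uv,z):
    uv=np.atleast_2d(uv); d=np.c_[(uv[:,0]-s['cx'])/s['f'],(uv[:,1]-s['cy'])/s['f'],np.ones(len(uv))]@T[:3,:3].T
    return T[:3,3]+d*((z-T[2,3])/d[:,2])[:,None]
def edge(r,c0,c1,Tr=False):
    G=g.T if Tr else g; D=np.abs(np.gradient(G,axis=1)); out=[]
    for i in r:
        d=D[i,c0:c1]; k=d.argmax()
        if 0<k<len(d)-1: out.append((c0+k+.5*(d[k-1]-d[k+1])/(d[k-1]-2*d[k]+d[k+1]),i))
    out=np.array(out); out=out[np.abs(out[:,0]-np.median(out[:,0]))<3]
    return out[:,::-1] if Tr else out
def fit(n,L,R,z):
    L=tplane(L,z);R=tplane(R,z); a=np.polyfit(L[:,0],L[:,1],1);b=np.polyfit(R[:,0],R[:,1],1)
    print(n,'ang',np.degrees(np.arctan([a[0],b[0]])).round(2),'y0',((a[1]+b[1])/2).round(4),'width at .06',abs(np.polyval(a,.06)-np.polyval(b,.06)).round(4),'y at .06',((np.polyval(a,.06)+np.polyval(b,.06))/2).round(4))
fit('go',edge(range(122,178),222,238),edge(range(122,178),272,288),.0105)
fit('handle top',edge(range(218,260),214,230),edge(range(218,260),281,297),-.0075)
t=edge(range(240,270),103,117,True); print('tip x',np.median(tplane(t,.0105)[:,0]))
t=edge(range(240,270),178,190,True); print('handle front',t[:,1].min(),np.median(t[:,1]))
z=s['z_map']; v,u=np.mgrid[:384,:512]; d=np.dstack([(u-s['cx'])/s['f'],(v-s['cy'])/s['f'],np.ones(u.shape)])*z[...,None]
P=d@T[:3,:3].T+T[:3,3]
for n,(a,b,c,e) in dict(go=(125,180,253,258),hand=(216,260,235,275)).items():
    q=P[a:b,c:e].reshape(-1,3); p=np.polyfit(q[:,0],q[:,2],1); print(n,'top slope deg',np.degrees(np.arctan(p[0])),'z at x=0',p[1],'z at .06',np.polyval(p,.06))
E
python3 hold.py w3.npy
```

```text
go ang [0.23 0.18] y0 -0.0013 width at .06 0.0271 y at .06 -0.0011
handle top ang [ 0.08 -0.08] y0 -0.0011 width at .06 0.0345 y at .06 -0.0011
tip x 0.08235570227076058
handle front 178.9287592433491 179.92926397042834
go top slope deg -0.0707680505592989 z at x=0 -0.0028576599990230407 z at .06 -0.0029317681659571763
hand top slope deg -28.853630628712427 z at x=0 0.002317806402168346 z at .06 -0.030740646077756346
```

```bash
python3 drive.py '[[0.01,-0.04,0,10,0.03],[0.02,-0.08,0,20,0.03],[0.03,-0.12,0,30,0.03],[0.04,-0.16,0,40,0.03],[0.05,-0.2,0,50,0.03],[0.055,-0.24,0,60,0.03],[0.065,-0.28,0,70,0.03],[0.075,-0.3266,0,80,0.03]]'; python3 drive.py '[[0,0,0,10,0.03],[0,0,0,20,0.03],[0,0,0,30,0.03],[0,0,0,40,0.03],[0,0,0,50,0.03],[0,0,0,60,0.03],[0,0,0,70,0.03],[0,0,0,80,0.03]]';python3 -c "
from h import *
go(.627,.075,.12,152)"
```

```text
clock: 7.05
tool_pos: [0.6269, 0.0756, 0.1605]
orientation: [179.8, -0.0, -79.9]
force: [1.3, 0.8, -4.4]
opening: 0.0357
gripper_force: 30.0
clock: 8.05
tool_pos: [0.6267, 0.0745, 0.1603]
orientation: [180.0, -0.2, -159.9]
force: [0.0, 1.1, -4.1]
opening: 0.036
gripper_force: 30.0
tool delta [-0.0006  0.0004  0.0403] turn raw -311.9 dist rows 0.6 tilt [-0.0035 -0.0002]
```

```bash
python3 drive.py '[[0,0,0,10,0.03],[0,0,0.01,20,0.03],[0,0,0.02,30,0.03],[0,0,0.03,40,0.03],[0,0,0.04,48.1,0.03],[0,0,0.04,48.1,0.03],[0,0,0.04,48.1,0.03]]';python3 -c "
from h import *
s=snap('wrist'); np.save('w4.npy',s,allow_pickle=True); save(s,'w4.png');print(ctrl.get_obs()['joint_pos'].round(1))
go(.627,.075,.12,152)"
```

```text
clock: 8.93
tool_pos: [0.6275, 0.0746, 0.1219]
orientation: [-179.9, -0.0, 152.5]
force: [-0.2, 0.2, -4.1]
opening: 0.0361
gripper_force: 30.0
[  24.5   22.7  -14.3    0.   -53.1 -142. ]
tool delta [ 0.0008 -0.0001  0.0024] turn raw 0.49 dist rows 0.0 tilt [-0.0002  0.0004]
```

View pics/w4.png

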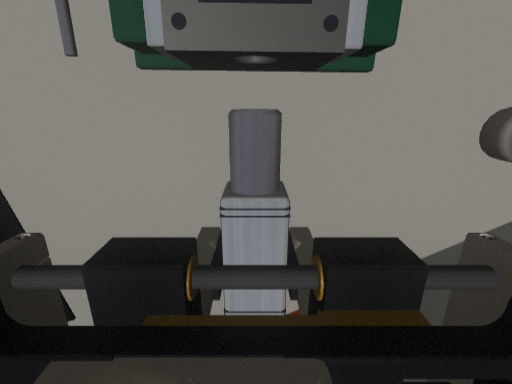

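The go end at (255,110–190) points at the block, whose front edge is near row 51, spanning columns 163–347. The bore is at (255,60), so they are in line. I'll measure the relative pose from this one picture.

```bash
cat > rel.py <<'E'
import sys
from hold import *
tz=0.1219-0.09
tz=tool()[1][2]-.09
def L(e,z):
    q=tplane(e,z); d=np.polyfit(q[:,0],q[:,1],1) ; return q,d
f=edge(range(185,330),44,57,True); q=tplane(f,tz); p=np.polyfit(q[:,1],q[:,0],1); print('front: x at y=0',p[1],'ang deg',np.degrees(np.arctan(p[0])))
l=edge(range(8,46),153,172); r=edge(range(8,46),337,357)
ql=tplane(l,tz); qr=tplane(r,tz)
pl=np.polyfit(ql[:,0],ql[:,1],1); pr=np.polyfit(qr[:,0],qr[:,1],1)
print('side slopes',np.degrees(np.arctan([pl[0],pr[0]])),'y at .115',np.polyval(pl,.115),np.polyval(pr,.115),'mid',(np.polyval(pl,.115)+np.polyval(pr,.115))/2,'px',np.median(l[:,0]),np.median(r[:,0]))
E
python3 rel.py w4.npy
```

```text
go ang [-0.03  0.04] y0 0.001 width at .06 0.0276 y at .06 0.001
handle top ang [-0.9   0.92] y0 0.001 width at .06 0.0361 y at .06 0.001
tip x 0.08325181983128577
handle front 181.3174309044717 184.51063421374138
go top slope deg -9.89016652828432 z at x=0 0.0075142213958156005 z at .06 -0.0029468440035472637
hand top slope deg -12.89409556012231 z at x=0 -0.003317569033101702 z at .06 -0.01705289618820602
front: x at y=0 0.11344657317186153 ang deg -0.6596043547861142
side slopes [0.97426304 0.63816872] y at .115 -0.049350268356770456 0.0508887796197225 mid 0.0007692556314760207 px 162.50379020076537 346.6511930651932
```

```bash
python3 -c "
from h import *
for n in 'w1 w2 w3 w4'.split():
    s=np.load(n+'.npy',allow_pickle=True).item(); T=np.array(s['T_tool_cam']); print(n,T[:3,3].round(4),Ro.from_matrix(T[:3,:3]).as_euler('xyz',degrees=True).round(2),s['cx'],s['cy'],s['fovy'])
    g=s['frame'][130:175].astype(float).mean((0,2)); print(np.abs(np.gradient(g))[222:290].round(0).astype(int).tolist() if n in('w3','w4') else '')
"
```

```text
w1 [ 0.0837 -0.001  -0.133 ] [-1.795e+01 -1.000e-02  8.998e+01] 254.56298836728513 192.15701877682417 71.51805801037793

w2 [ 0.0842 -0.0011 -0.133 ] [-17.95  -0.    89.98] 254.56298836728513 192.15701877682417 71.51805801037793

w3 [ 0.0842 -0.0011 -0.133 ] [-17.95  -0.    89.98] 254.56298836728513 192.15701877682417 71.51805801037793
[0, 0, 0, 0, 0, 0, 6, 20, 17, 6, 7, 8, 7, 5, 5, 2, 0, 1, 0, 2, 2, 0, 1, 2, 2, 0, 1, 1, 1, 1, 1, 1, 1, 0, 0, 0, 0, 0, 0, 0, 0, 0, 1, 1, 0, 1, 1, 1, 1, 0, 0, 2, 4, 4, 5, 6, 6, 20, 26, 9, 1, 0, 0, 0, 0, 0, 0, 0]
w4 [ 0.0845  0.001  -0.133 ] [-1.798e+01  1.000e-02  8.998e+01] 254.56298836728513 192.15701877682417 71.51805801037793
[0, 0, 0, 0, 0, 0, 16, 28, 13, 1, 4, 5, 3, 2, 2, 1, 0, 2, 1, 1, 0, 1, 0, 2, 1, 0, 0, 1, 1, 1, 0, 0, 1, 0, 1, 1, 0, 0, 0, 0, 1, 0, 0, 0, 0, 1, 1, 1, 2, 1, 0, 3, 4, 4, 4, 5, 4, 16, 37, 21, 1, 0, 0, 0, 0, 0, 0, 0]
```

```bash
python3 drive.py '[[0,-0.001,0.02,0.6,0.03],[0,-0.0012,0.04,0.6,0.03],[0,-0.0012,0.0505,0.6,0.03],[0,-0.0012,0.0505,0.6,0.03],[0,-0.0012,0.0505,0.6,0.03]]';python3 -c "
from h import *
m=np.array([.5271,.1266,.0600]); x=np.array([.8821,-.4710,0]); y=np.array([.471,.8821,0])
R,p=tool(); d=p-m; print('TCP rel mouth',d@x,d@y,p[2], ctrl.get_obs()['orientation'],ctrl.get_obs()['force'])
s=snap('side'); np.save('s5.npy',s,allow_pickle=True); save(s,'s5.png')
a=cv2.imread('pics/s5.png')[180:290,190:330]; cv2.imwrite('pics/s5c.png',cv2.resize(cv2.convertScaleAbs(a,alpha=1.5),None,fx=5,fy=5,interpolation=cv2.INTER_CUBIC))"
```

```text
clock: 9.6
tool_pos: [0.6278, 0.0739, 0.0729]
orientation: [180.0, 0.1, 151.8]
force: [-0.2, 0.2, -3.7]
opening: 0.0359
gripper_force: 30.0
TCP rel mouth 0.11363556409257955 0.00090508865523313 0.07289090414492022 [1.79955764e+02 5.30638414e-02 1.51780653e+02] [-0.19892031  0.20406967 -3.65093929]
```

View pics/s5c.png

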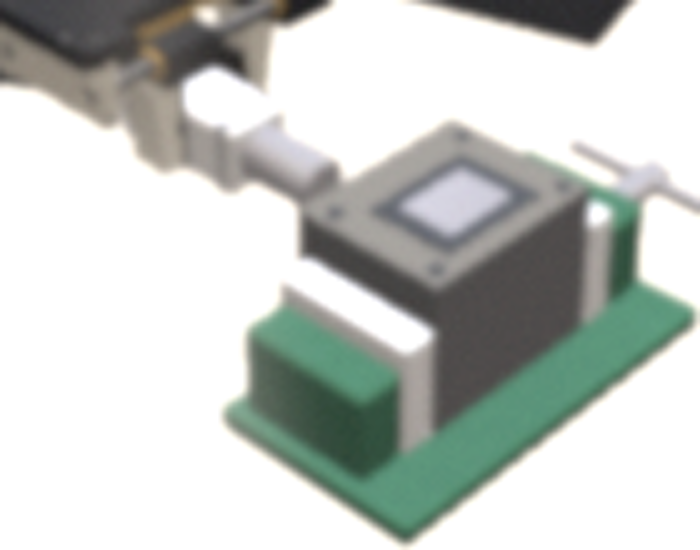

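The gauge stands in front of the bored face, go end towards the mouth (crop (330,170)), roughly level and square. I'll apply a small correction and approach to about 5 mm.

```bash
cat > st.py <<'E'
from h import *
m=np.array([.5271,.1266,.0600]); x=np.array([.8821,-.4710,0]); y=np.array([.471,.8821,0])
R,p=tool(); d=p-m; o=ctrl.get_obs(); F=o['force']
print('TCP rel mouth x %.4f y %.4f z %.4f'%(d@x,d@y,p[2]),'yaw',o['orientation'][2].round(2),'F along x %.1f y %.1f z %.1f'%(F@x,F@y,F[2]),'M',np.round(o['moment'],2),'t',o['clock'],'grip',o['gripper_force'])
E
python3 drive.py '[[0,-0.0007,0.002,0,0.03],[0.01,-0.0007,0.002,0,0.03],[0.02,-0.0007,0.002,0,0.03],[0.025,-0.0007,0.002,0,0.03],[0.025,-0.0007,0.002,0,0.03],[0.025,-0.0007,0.002,0,0.03]]'; python3 st.py; python3 drive.py '[[0,0,0,0,0.03],[0,0,0,0,0.03]]'; python3 st.py
```

```text
clock: 10.4
tool_pos: [0.6051, 0.085, 0.0702]
orientation: [180.0, 0.0, 151.8]
force: [-0.1, 0.1, -3.9]
opening: 0.0361
gripper_force: 30.0
TCP rel mouth x 0.0884 y 0.0000 z 0.0702 yaw 151.76 F along x -0.1 y 0.0 z -3.9 M [-0.05 -0.21 -0.  ] t 10.4 grip 29.998469352722168
clock: 10.65
tool_pos: [0.6049, 0.0848, 0.07]
orientation: [-180.0, -0.0, 151.7]
force: [0.2, -0.2, -3.2]
opening: 0.0357
gripper_force: 30.0
TCP rel mouth x 0.0883 y -0.0003 z 0.0700 yaw 151.73 F along x 0.3 y -0.1 z -3.2 M [ 0.01 -0.25  0.  ] t 10.65 grip 29.99844789505005
```

```bash
python3 drive.py '[[0.003,0.0003,-0.0005,0,0.03],[0.006,0.0003,-0.0005,0,0.03],[0.008,0.0003,-0.0005,0,0.03],[0.008,0.0003,-0.0005,0,0.03]]'; python3 st.py; python3 drive.py '[[0.002,0,0,0,0.03],[0.002,0,0,0,0.03]]'; python3 st.py
```

```text
clock: 11.15
tool_pos: [0.5977, 0.0891, 0.0706]
orientation: [180.0, -0.0, 151.8]
force: [-0.0, 0.1, -3.1]
opening: 0.0357
gripper_force: 30.0
TCP rel mouth x 0.0800 y 0.0002 z 0.0706 yaw 151.76 F along x -0.1 y 0.1 z -3.1 M [-0.   -0.22  0.  ] t 11.15 grip 29.99845325946808
clock: 11.4
tool_pos: [0.596, 0.0899, 0.0706]
orientation: [180.0, -0.0, 151.7]
force: [0.3, -0.1, -3.9]
opening: 0.0359
gripper_force: 30.0
TCP rel mouth x 0.0781 y 0.0001 z 0.0706 yaw 151.75 F along x 0.3 y 0.0 z -3.9 M [-0.01 -0.17  0.01] t 11.4 grip 29.998466670513153
```

```bash
python3 drive.py '[[0.003,0,0,0,0.03],[0.006,0,0,0,0.03],[0.006,0,0,0,0.03]]'; python3 st.py; python3 drive.py '[[0.003,0,0,0,0.03],[0.006,0,0,0,0.03],[0.009,0,0,0,0.03],[0.009,0,0,0,0.03]]'; python3 st.py
```

```text
clock: 11.78
tool_pos: [0.5906, 0.0929, 0.0706]
orientation: [-180.0, -0.0, 151.8]
force: [-0.5, 0.0, -4.6]
opening: 0.0359
gripper_force: 30.0
TCP rel mouth x 0.0719 y 0.0001 z 0.0706 yaw 151.76 F along x -0.5 y -0.2 z -4.6 M [ 0.02 -0.18  0.07] t 11.775 grip 29.998614192008972
clock: 12.28
tool_pos: [0.5827, 0.0971, 0.0706]
orientation: [-180.0, -0.0, 151.8]
force: [-0.3, 0.5, -2.9]
opening: 0.0357
gripper_force: 30.0
TCP rel mouth x 0.0629 y 0.0002 z 0.0706 yaw 151.76 F along x -0.5 y 0.3 z -2.9 M [-0.01 -0.2  -0.  ] t 12.275 grip 29.99861776828766
```

```bash
python3 drive.py '[[0.004,0,0,0,0.03],[0.008,0,0,0,0.03],[0.012,0,0,0,0.03],[0.016,0,0,0,0.03],[0.018,0,0,0,0.03],[0.018,0,0,0,0.03]]'; python3 st.py; python3 drive.py '[[0.001,0,0,0,0.03],[0.002,0,0,0,0.03],[0.002,0,0,0,0.03]]'; python3 st.py
```

```text
clock: 13.02
tool_pos: [0.567, 0.1057, 0.0707]
orientation: [180.0, 0.0, 151.8]
force: [0.7, 0.5, -4.0]
opening: 0.0358
gripper_force: 30.0
TCP rel mouth x 0.0451 y 0.0003 z 0.0707 yaw 151.76 F along x 0.4 y 0.7 z -4.0 M [ 0.02 -0.16 -0.02] t 13.025 grip 29.99847114086151
clock: 13.4
tool_pos: [0.5653, 0.1065, 0.0706]
orientation: [180.0, -0.0, 151.7]
force: [0.6, -0.3, -4.0]
opening: 0.036
gripper_force: 30.0
TCP rel mouth x 0.0432 y 0.0002 z 0.0706 yaw 151.74 F along x 0.6 y 0.0 z -4.0 M [ 0.   -0.2  -0.02] t 13.4 grip 29.998600780963898
```

```bash
python3 drive.py '[[0.0005,0,0,0,0.03],[0.001,0,0,0,0.03],[0.001,0,0,0,0.03]]'; python3 st.py; python3 drive.py '[[0.0005,0,0,0,0.03],[0.0005,0,0,0,0.03]]'; python3 st.py
```

```text
clock: 13.78
tool_pos: [0.5644, 0.107, 0.0706]
orientation: [180.0, 0.0, 151.7]
force: [-0.6, -0.4, -3.4]
opening: 0.0359
gripper_force: 30.0
TCP rel mouth x 0.0422 y 0.0003 z 0.0706 yaw 151.74 F along x -0.3 y -0.7 z -3.4 M [ 0.02 -0.16 -0.01] t 13.775 grip 29.998565018177032
clock: 14.02
tool_pos: [0.564, 0.1072, 0.0706]
orientation: [180.0, 0.0, 151.7]
force: [-0.5, -0.8, -3.1]
opening: 0.0359
gripper_force: 30.0
TCP rel mouth x 0.0417 y 0.0002 z 0.0706 yaw 151.74 F along x -0.0 y -0.9 z -3.1 M [-0.06 -0.26 -0.  ] t 14.025 grip 29.99849259853363
```

```bash
python3 drive.py '[[0.0005,0,0,0,0.03],[0.0005,0,0,0,0.03]]'; python3 st.py
```

```text
clock: 14.28
tool_pos: [0.5635, 0.1074, 0.0706]
orientation: [180.0, -0.0, 151.7]
force: [-0.6, 0.1, -3.8]
opening: 0.0357
gripper_force: 30.0
TCP rel mouth x 0.0412 y 0.0002 z 0.0706 yaw 151.74 F along x -0.6 y -0.2 z -3.8 M [-0.1  -0.23 -0.03] t 14.275 grip 29.998642802238464
```

```bash
python3 drive.py '[[0.0005,0,0,0,0.03],[0.0005,0,0,0,0.03]]'; python3 st.py
```

```text
clock: 14.52
tool_pos: [0.5631, 0.1077, 0.0705]
orientation: [-180.0, -0.0, 151.7]
force: [0.7, -0.5, -4.3]
opening: 0.0356
gripper_force: 30.0
TCP rel mouth x 0.0407 y 0.0002 z 0.0705 yaw 151.74 F along x 0.9 y -0.1 z -4.3 M [ 0.05 -0.19  0.01] t 14.525 grip 29.99835044145584
```

```bash
python3 drive.py '[[0.0005,0,0,0,0.03],[0.0005,0,0,0,0.03]]'; python3 st.py
```

```text
clock: 14.78
tool_pos: [0.5629, 0.1078, 0.0706]
orientation: [180.0, 0.0, 151.7]
force: [2.1, -1.7, -5.0]
opening: 0.036
gripper_force: 30.0
TCP rel mouth x 0.0405 y 0.0003 z 0.0706 yaw 151.75 F along x 2.6 y -0.5 z -5.0 M [-0.63 -1.02  0.08] t 14.775 grip 29.998117089271545
```

```bash
python3 drive.py '[[0.0003,0,0,0,0.03],[0.0003,0,0,0,0.03]]'; python3 st.py;  python3 drive.py '[[0,0,0,0,0.03],[0,0,0,0,0.03],[0,0,0,0,0.03],[0,0,0,0,0.03]]'; python3 st.py; python3 -c "
from h import *
s=snap('wrist'); np.save('w6.npy',s,allow_pickle=True); save(s,'w6.png')"
```

```text
clock: 15.02
tool_pos: [0.563, 0.1078, 0.0707]
orientation: [180.0, 0.0, 151.8]
force: [3.9, -3.4, -5.7]
opening: 0.0359
gripper_force: 30.0
TCP rel mouth x 0.0405 y 0.0003 z 0.0707 yaw 151.76 F along x 5.0 y -1.2 z -5.7 M [-1.21 -1.67  0.15] t 15.025 grip 29.998457729816437
clock: 15.52
tool_pos: [0.5629, 0.1078, 0.0707]
orientation: [180.0, 0.0, 151.8]
force: [3.9, -4.6, -5.9]
opening: 0.0357
gripper_force: 30.0
TCP rel mouth x 0.0405 y 0.0003 z 0.0707 yaw 151.75 F along x 5.6 y -2.3 z -5.9 M [-1.21 -1.72  0.11] t 15.525 grip 29.998499751091003
```

View pics/w6.png

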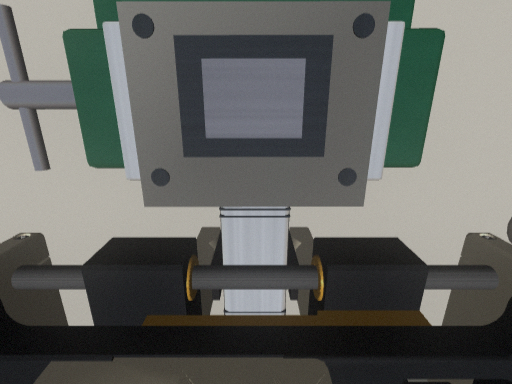

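The block's front edge at row 207 meets the handle's end, so the shoulder is home and pressed with about 5 N. Next I'll draw it out.

```bash
python3 drive.py '[[-0.003,0,0,0,0.03],[-0.012,0,0,0,0.03],[-0.024,0,0,0,0.03],[-0.036,0,0,0,0.03],[-0.05,0,0,0,0.03],[-0.07,0,0,0,0.03],[-0.095,0,0,0,0.03],[-0.095,0,0,0,0.03]]'; python3 st.py; python3 drive.py '[[0,0,0,-10,0.03],[0,0,0,-20,0.03],[0,0,0,-30,0.03],[0,0,0,-40,0.03],[0,0,0,-50,0.03],[0,0,0,-60,0.03],[0,0,0,-70,0.03],[0,0,0,-80,0.03]]'; python3 st.py
```

```text
clock: 16.58
tool_pos: [0.6479, 0.0618, 0.0702]
orientation: [180.0, 0.0, 151.7]
force: [-0.5, 0.2, -3.6]
opening: 0.0363
gripper_force: 30.0
TCP rel mouth x 0.1370 y -0.0003 z 0.0702 yaw 151.65 F along x -0.6 y -0.1 z -3.6 M [-0.05 -0.11  0.03] t 16.575 grip 29.99832183122635
clock: 17.58
tool_pos: [0.6459, 0.0629, 0.0704]
orientation: [180.0, -0.0, -127.9]
force: [0.8, -1.2, -4.6]
opening: 0.0356
gripper_force: 30.0
TCP rel mouth x 0.1347 y -0.0002 z 0.0704 yaw -127.94 F along x 1.3 y -0.7 z -4.6 M [ 0.12 -0.17 -0.02] t 17.575 grip 29.99504864215851
```

```bash
python3 drive.py '[[0,0,0,-10,0.03],[0,0,0,-20,0.03],[0,0,0,-30,0.03],[0,0,0,-40,0.03],[0,0,0,-50,0.03],[0,0,0,-60,0.03],[0,0,0,-70,0.03],[0,0,0,-80,0.03]]'; python3 drive.py '[[0,0,0,-10,0.03],[0,0,0,-19.8,0.03],[0,0,0,-19.8,0.03],[0,0,0,-19.8,0.03]]';python3 st.py; python3 -c "
from h import *
s=snap('wrist'); np.save('w7.npy',s,allow_pickle=True); save(s,'w7.png');print(ctrl.get_obs()['joint_pos'].round(1))"; python3 hold.py w7.npy
```

```text
clock: 18.58
tool_pos: [0.6459, 0.063, 0.0704]
orientation: [180.0, 0.0, -47.9]
force: [0.2, -1.2, -4.6]
opening: 0.0362
gripper_force: 30.0
clock: 19.08
tool_pos: [0.6459, 0.063, 0.0704]
orientation: [180.0, 0.0, -28.7]
force: [-0.5, -0.2, -3.9]
opening: 0.036
gripper_force: 30.0
TCP rel mouth x 0.1348 y -0.0002 z 0.0704 yaw -28.68 F along x -0.3 y -0.4 z -3.9 M [ 0.06  0.06 -0.04] t 19.075 grip 29.998501539230347
[ 22.8  27.3 -14.7  -0.  -48.   38.6]
go ang [0.08 0.13] y0 -0.0011 width at .06 0.0276 y at .06 -0.0009
handle top ang [-1.12  1.05] y0 -0.0009 width at .06 0.0364 y at .06 -0.001
tip x 0.08206833239376085
handle front 181.12058397564908 183.6845483556473
go top slope deg -9.647965553375482 z at x=0 0.007145896084685053 z at .06 -0.0030540179740676486
hand top slope deg -24.574212599829377 z at x=0 0.00041621085104311096 z at .06 -0.027021275622868792
```

```bash
python3 drive.py '[[-0.012,-0.0004,0,-0.45,0.03],[-0.024,-0.0004,0,-0.45,0.03],[-0.036,-0.0004,0,-0.45,0.03],[-0.048,-0.0004,0,-0.45,0.03],[-0.056,-0.0004,0,-0.45,0.03],[-0.062,-0.0004,0,-0.45,0.03],[-0.064,-0.0004,0,-0.45,0.03],[-0.064,-0.0004,0,-0.45,0.03]]'; python3 st.py; python3 drive.py '[[-0.001,0,0,0,0.03],[-0.002,0,0,0,0.03],[-0.0025,0,0,0,0.03],[-0.0025,0,0,0,0.03]]'; python3 st.py
```

```text
clock: 20.12
tool_pos: [0.5901, 0.0939, 0.0706]
orientation: [-180.0, -0.0, -28.0]
force: [-0.8, -0.1, -3.3]
opening: 0.036
gripper_force: 30.0
TCP rel mouth x 0.0710 y 0.0009 z 0.0706 yaw -28.0 F along x -0.7 y -0.5 z -3.3 M [ 0.01  0.   -0.04] t 20.125 grip 29.998447000980377
clock: 20.62
tool_pos: [0.5878, 0.095, 0.0705]
orientation: [180.0, 0.0, -28.0]
force: [-0.6, 0.6, -3.3]
opening: 0.0361
gripper_force: 30.0
TCP rel mouth x 0.0684 y 0.0007 z 0.0705 yaw -28.0 F along x -0.8 y 0.2 z -3.3 M [0.04 0.04 0.02] t 20.625 grip 29.998507797718048
```

```bash
python3 drive.py '[[-0.0005,0.0004,0,0.2,0.03],[-0.001,0.0004,0,0.2,0.03],[-0.0015,0.0004,0,0.2,0.03],[-0.0015,0.0004,0,0.2,0.03]]'; python3 st.py; python3 drive.py '[[-0.0005,0,0,0,0.03],[-0.0005,0,0,0,0.03]]'; python3 st.py
```

```text
clock: 21.12
tool_pos: [0.5863, 0.0954, 0.0706]
orientation: [-180.0, -0.0, -28.2]
force: [-0.3, 0.3, -4.4]
opening: 0.0363
gripper_force: 30.0
TCP rel mouth x 0.0669 y 0.0004 z 0.0706 yaw -28.2 F along x -0.5 y 0.1 z -4.4 M [0.08 0.07 0.05] t 21.125 grip 29.998438954353333
clock: 21.38
tool_pos: [0.5858, 0.0957, 0.0706]
orientation: [180.0, -0.0, -28.2]
force: [-1.1, 0.1, -4.1]
opening: 0.036
gripper_force: 30.0
TCP rel mouth x 0.0664 y 0.0004 z 0.0706 yaw -28.21 F along x -1.0 y -0.4 z -4.1 M [ 0.06  0.02 -0.01] t 21.375 grip 29.998550713062286
```

```bash
python3 drive.py '[[-0.0005,0,0,0,0.03],[-0.0005,0,0,0,0.03]]'; python3 st.py
```

```text
clock: 21.62
tool_pos: [0.5854, 0.0959, 0.0706]
orientation: [-180.0, -0.0, -28.2]
force: [0.4, 0.2, -4.4]
opening: 0.0354
gripper_force: 30.0
TCP rel mouth x 0.0659 y 0.0004 z 0.0706 yaw -28.2 F along x 0.3 y 0.3 z -4.4 M [ 0.03 -0.01  0.03] t 21.625 grip 29.998548924922943
```

```bash
python3 drive.py '[[-0.0005,0,0,0,0.03],[-0.0005,0,0,0,0.03]]'; python3 st.py
```

```text
clock: 21.88
tool_pos: [0.5853, 0.0961, 0.0707]
orientation: [-180.0, -0.0, -28.2]
force: [2.0, -1.2, -4.9]
opening: 0.0357
gripper_force: 30.0
TCP rel mouth x 0.0657 y 0.0005 z 0.0707 yaw -28.2 F along x 2.4 y -0.1 z -4.9 M [-0.54 -0.65  0.04] t 21.875 grip 29.998111724853516
```

```bash
python3 drive.py '[[-0.0005,0,0,0,0.03],[-0.0005,0,0,0,0.03]]'; python3 st.py
```

```text
clock: 22.12
tool_pos: [0.5852, 0.0961, 0.0707]
orientation: [-180.0, -0.1, -28.2]
force: [4.2, -3.9, -5.4]
opening: 0.0358
gripper_force: 30.0
TCP rel mouth x 0.0656 y 0.0005 z 0.0707 yaw -28.19 F along x 5.5 y -1.5 z -5.4 M [-1.32 -1.61  0.09] t 22.125 grip 29.99836653470993
```

```bash
python3 drive.py '[[-0.0005,0,0,0,0.03],[-0.0005,0,0,0,0.03]]'; python3 st.py
```

```text
clock: 22.38
tool_pos: [0.5852, 0.0961, 0.0708]
orientation: [-180.0, -0.1, -28.2]
force: [7.1, -6.0, -6.5]
opening: 0.0358
gripper_force: 30.0
TCP rel mouth x 0.0656 y 0.0005 z 0.0708 yaw -28.19 F along x 9.0 y -2.0 z -6.5 M [-1.97 -2.27  0.08] t 22.375 grip 29.998456835746765
```

```bash
python3 drive.py '[[-0.0002,0,0,0,0.03],[-0.0002,0,0,0,0.03],[-0.0002,0,0,0,0.03],[-0.0002,0,0,0,0.03],[-0.0002,0,0,0,0.03],[-0.0002,0,0,0,0.03],[-0.0002,0,0,0,0.03],[-0.0002,0,0,0,0.03]]'; python3 st.py; python3 -c "
from h import *
s=snap('wrist'); np.save('w8.npy',s,allow_pickle=True); save(s,'w8.png')"
```

```text
clock: 23.38
tool_pos: [0.5852, 0.0962, 0.0708]
orientation: [-180.0, -0.1, -28.2]
force: [7.5, -5.6, -7.2]
opening: 0.0356
gripper_force: 30.0
TCP rel mouth x 0.0656 y 0.0005 z 0.0708 yaw -28.19 F along x 9.2 y -1.4 z -7.2 M [-2.18 -2.55  0.1 ] t 23.375 grip 29.998603463172913
```

View pics/w8.png

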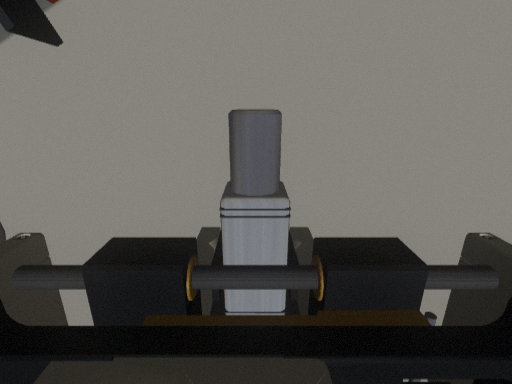

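The gauge still sits straight in the fingers, go end outward at (255,110–190), with the no-go end refused at about 9 N. I'll back off, lift and return to the mat.

```bash
python3 drive.py '[[0.005,0,0,0,0.03],[0.02,0,0,0,0.03],[0.04,0,-0.01,0,0.03],[0.045,0,-0.04,0,0.03],[0.045,0,-0.08,0,0.03],[0.045,0,-0.09,0,0.03],[0.045,0,-0.09,0,0.03]]'; python3 st.py; python3 -c "
from h import *
go(.5552,-.2525,.16,0.4)"
```

```text
clock: 24.3
tool_pos: [0.6238, 0.0754, 0.1606]
orientation: [-179.9, -0.0, -28.2]
force: [-0.9, -0.0, -3.9]
opening: 0.0358
gripper_force: 30.0
TCP rel mouth x 0.1094 y 0.0004 z 0.1606 yaw -28.23 F along x -0.8 y -0.5 z -3.9 M [0.05 0.06 0.02] t 24.3 grip 29.998456835746765
tool delta [9.470e-02 3.213e-01 3.000e-04] turn raw -28.63 dist rows 5.4 tilt [-0.0001  0.0009]
```

```bash
python3 drive.py '[[0.012,0.04,0,-4,0.03],[0.025,0.085,0,-8,0.03],[0.04,0.135,0,-12,0.03],[0.054,0.185,0,-17,0.03],[0.068,0.23,0,-21,0.03],[0.082,0.28,0,-25,0.03],[0.0945,0.321,0,-28.6,0.03],[0.0945,0.321,0,-28.6,0.03]]'; python3 drive.py '[[0,0,0.03,0,0.03],[0,0,0.07,0,0.03],[0,0,0.1,0,0.03],[0,0,0.115,0,0.03],[0,0,0.12,0,0.03],[0,0,0.12,0,0.03]]'; python3 -c "
from h import *
go(.5552,-.2525,.0325,0.4); print(ctrl.get_obs()['force'])"
```

```text
clock: 25.3
tool_pos: [0.5531, -0.2545, 0.1582]
orientation: [-180.0, 0.2, 0.2]
force: [-0.3, -0.5, -4.5]
opening: 0.0361
gripper_force: 30.0
clock: 26.05
tool_pos: [0.5556, -0.252, 0.0409]
orientation: [180.0, -0.0, 0.4]
force: [0.3, 0.0, -4.1]
opening: 0.0358
gripper_force: 30.0
tool delta [-0.0004  0.0005  0.0084] turn raw 0.01 dist rows 0.1 tilt [-0.0004 -0.0002]
[ 0.32167189  0.03965228 -4.05120574]
```

```bash
python3 drive.py '[[0,0,0.003,0,0.03],[0,0,0.005,0,0.03],[0,0,0.007,0,0.03],[0,0,0.008,0,0.03],[0,0,0.008,0,0.03]]'; python3 drive.py '[[0,0,0.0005,0,0.03],[0,0,0.0005,0,0.03]]'
```

```text
clock: 26.68
tool_pos: [0.5551, -0.2521, 0.0326]
orientation: [180.0, 0.0, 0.4]
force: [-0.7, 0.6, -4.1]
opening: 0.0356
gripper_force: 30.0
clock: 26.92
tool_pos: [0.5552, -0.2521, 0.0325]
orientation: [180.0, -0.0, 0.4]
force: [-2.5, 1.4, 3.0]
opening: 0.0355
gripper_force: 30.0
```

The gauge is resting on the mat with about 7 N of support. Now I'll release.

```bash
python3 drive.py '[[0,0,0,0,0.088],[0,0,0,0,0.088],[0,0,0,0,0.088],[0,0,0,0,0.088],[0,0,0,0,0.088],[0,0,0,0,0.088],[0,0,0,0,0.088],[0,0,0,0,0.088]]'; python3 drive.py '[[0,0,-0.01,0,0.088],[0,0,-0.04,0,0.088],[0,0,-0.08,0,0.088],[0,0,-0.12,0,0.088],[0,0,-0.17,0,0.088],[0,0,-0.17,0,0.088],[0,0,-0.17,0,0.088],[0,0,-0.17,0,0.088]]'; python3 -c "
from h import *
s=snap('wrist'); save(s,'w9.png'); P=cloud(s); print(tool()[1],'handle z',np.nanmedian(P[165:205,245:260,2]),ctrl.get_obs()['force'])"
```

```text
clock: 27.92
tool_pos: [0.5552, -0.2521, 0.0321]
orientation: [180.0, -0.0, 0.4]
force: [0.3, -0.3, -0.2]
opening: 0.0873
gripper_force: 0.0
clock: 28.92
tool_pos: [0.5545, -0.252, 0.2011]
orientation: [-180.0, 0.1, 0.4]
force: [-0.2, -1.1, 0.7]
opening: 0.0876
gripper_force: 0.0
[ 0.55448103 -0.25200057  0.20097832] handle z 0.03988919540093716 [ 0.54222471 -0.13079168  0.93538541]
```

View pics/w9.png

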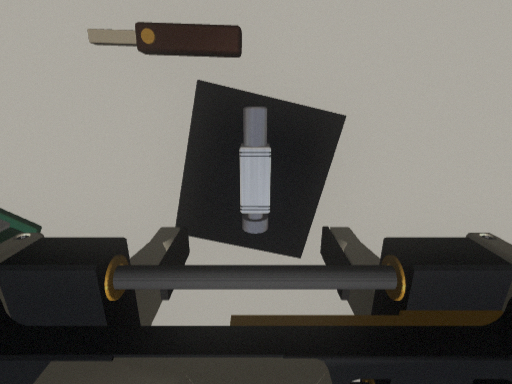

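The gauge lies flat and released in the middle of the mat at (255,170), with its top at 40 mm, and the stone holder at (165,40) is undisturbed. I'll hand the job in.

```bash
python3 -c "
from plant import ctrl
print(ctrl.close_job())"
```

```text
the job is handed in; nothing more can be done
None
```

The job is handed in at about 29 s: the go end seated fully in the bore, the no-go end was refused under a steady push of about 9 N for a second, and the gauge is back flat on the mat and released. No verdict was shown on hand-in; the stone holder looked undisturbed in the last picture, and I made no final check of the jar or bin, though nothing went near them.

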